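# Box the fired kiln props from the dryer's catch tray

## Task

Collect the two whole I-shaped kiln props from the belt dryer's catch tray into the grey tote, setting each one down gently rather than dropping it. Then lower the tote's lid until it is fully closed, without slamming it. Leave the two broken half props lying where they are in the tray and do not disturb the brush, wooden rib, bottle and jar that stand close by.

Things in the scene. Friction and masses are not known exactly. Their poses are not given: they have to be found in the camera images.
- prop1: a whole kiln prop, a white ceramic bar in the shape of a letter I seen from above: 70 long (its x), 36 wide at both ends (its y), 28 high; the straight waist between the ends is 22 wide and 42 long. About 0.11 kg. It starts lying flat on the tray floor, top up. Origin: centre of its underside
- prop2: a whole kiln prop, a white ceramic bar in the shape of a letter I seen from above: 70 long (its x), 36 wide at both ends (its y), 28 high; the straight waist between the ends is 22 wide and 42 long. About 0.11 kg. It starts lying flat on the tray floor, top up. Origin: centre of its underside
- dryer: fixed belt dryer with catch tray. Origin: on the table under the tray's centre. Open steel tray 260 (x) x 350 (y), walls 5 thick, floor top 5 and rim 30 above the table. Along +x (away from the robot) follow a 160 wide chute (from 120 off the origin, 40 to 110 above the table) and the dryer body, 270 wide, 220 high, 255 to 495 off the origin
- tote: the fixed open grey tote, 170 (its x) x 290 (its y) outside, 70 high, walls and floor 5 thick. Origin: centre of its underside, on the table. Its +x points away from the robot to the hinged side
- lid (a joint): lid angle in rad: 0 closed on the rim, 1.57 upright, limit 1.8; starts open at 1.55 to 1.7. Hinge along the tote's y on top of its far (+x) wall, stiff: the lid stays where it is left; 2 to 4 N near the free edge moves it. Flat panel 8 thick, 170 from hinge to free edge, 290 wide, 0.25 kg, no knob, a tab 80 wide reaches 19 past the edge. Push it over from behind, then press it down
- lid_hinge (a point): point on the lid's hinge axis, at the middle of the tote's width: 85 from the tote's origin along its +x and 70 above the table
- lid_edge (a point): middle of the lid's free edge, on the lid's outer face, 170 from the hinge. With the lid open the outer face looks away from the robot; closed, it is the top, 78 above the table
- half1: a broken half of such a prop: same cross-section, one 36 mm wide end and a broken-off 22 mm wide stump, only about 38 mm long, 28 mm high. It lies in the catch tray too and stays there. Origin on its underside near its middle
- half2: a broken half of such a prop: same cross-section, one 36 mm wide end and a broken-off 22 mm wide stump, only about 38 mm long, 28 mm high. It lies in the catch tray too and stays there. Origin on its underside near its middle
- brush: a paint brush lying on the table in front of the tote (leave it alone)
- rib: a flat wooden rib, 30 x 110 x 7, lying on the table in front of the catch tray (leave it alone)
- bottle: a grey glaze bottle with a white cap, diameter 60, 130 high, standing on the table behind the tote and to one side (about 165 mm along the tote's +x and 110 mm along its -y); origin under its base (leave it alone)
- jar: a small white jar, diameter 50, 60 high, standing beside the dryer's chute behind the tray; origin under its base (leave it alone)

How it is judged (in metres and radians):
On the way, in this order (a step that is already met when the one before it is completed fails the run):
1. both whole props lie at rest in the tote, the lid still open (x of prop1 in the frame of tote between -0.08 and 0.08 m and y of prop1 in the frame of tote between -0.14 and 0.14 m and z of prop1 in the frame of tote between -0.005 and 0.05 m and linear speed of each of prop1, prop2 below 0.03 m/s and x of prop2 in the frame of tote between -0.08 and 0.08 m and y of prop2 in the frame of tote between -0.14 and 0.14 m and z of prop2 in the frame of tote between -0.005 and 0.05 m and value of joint lid above 0.9 rad), for 0.2 s.
2. the lid is closed over them (value of joint lid below 0.05 rad), for 0.2 s.
At the end, for the whole second after the job is handed in: Both whole props rest inside the tote (within its walls, underside less than 50 mm above its base), the lid is closed to within 0.05 rad, and both broken halves are still in the catch tray (x of prop1 in the frame of tote between -0.08 and 0.08 m and y of prop1 in the frame of tote between -0.14 and 0.14 m and z of prop1 in the frame of tote between -0.005 and 0.05 m and linear speed of each of prop1, prop2 below 0.03 m/s and x of prop2 in the frame of tote between -0.08 and 0.08 m and y of prop2 in the frame of tote between -0.14 and 0.14 m and z of prop2 in the frame of tote between -0.005 and 0.05 m and value of joint lid below 0.05 rad and x of half1 in the frame of dryer between -0.125 and 0.125 m and y of half1 in the frame of dryer between -0.17 and 0.17 m and z of each of half1, half2 in the frame of dryer below 0.03 m and x of half2 in the frame of dryer between -0.125 and 0.125 m and y of half2 in the frame of dryer between -0.17 and 0.17 m); the robot touches nothing.
It fails at once if a whole prop is dropped or thrown: it moves faster than 0.6 m/s (a fall of about 18 mm) while the fingers do not hold it ((linear speed of prop1 above 0.6 m/s and contact force between prop1 and the fingers below 0.05 N) or (linear speed of prop2 above 0.6 m/s and contact force between prop2 and the fingers below 0.05 N)).
It fails at once if the lid is slammed: it closes faster than 2.5 rad/s (velocity of joint lid below -2.5 rad/s).
It fails at once if a broken half or another bystander is moved by more than 30 mm (distance of any of half1, half2, brush, rib, bottle, jar from where it was at the start of the episode above 0.03 m).
It also fails if it takes over 61 s, if anything falls off the work surface, if the arm or the gripper's body presses on something with over 40 N, if the wrist force passes 120 N, or if a joint passes its speed limit or range.

## Robot

A 6-joint arm with a two-finger parallel gripper is mounted at the origin on the work surface. World frame = base frame: x ahead of the robot, y to its left, z up, the work surface at z = 0. Lengths are in mm, angles in rad, forces in N, time in s.
With the tool pointing down it reaches from about 275 to 1000 mm from the base axis. Payload 8.4 kg.
Tool frame: the origin (TCP) lies between the finger pads; the fingertips stand 22 mm ahead of it and the grasp point (between the pads) lies 3 mm ahead of it (r.nose_length is the z of the fingertips in the tool frame, in mm); z points along the fingers, y is the line along which they close (so a half turn about z gives the same grasp; the last joint's range is limited). The gripper opens to 85 mm and grips with 20 to 120 N. Pads are 22 mm wide; open, the fingers measure 114 mm over their backs; the gripper's body (76 mm by 85 mm) begins 54 mm behind the grasp point. The pads swing forward as they close: fully open they stand 13 mm farther back than shut.
Start: joints at [-1.129, 0.353, 1.633, -0, 1.155, -0.002], TCP at [268.358, -564.457, 253.281] pointing down, gripper open.
Joint ranges: [-2.63, 2.63], [-0.92, 2.1], [0.06, 2.66], [-1.3, 4.44], [0, 2.69], [-3.02, 3.02]. Speed limits (rad/s): [2.22, 2.22, 2.79, 3.14, 3.14, 3.14].

## Interface

Orientations are given as [roll, pitch, yaw] about the fixed x, y, z axes, in that order (R = Rz(yaw) Ry(pitch) Rx(roll)).
In Python, from rig import r, grab_frame, camera_params, sign_off gives the robot as it stands (r), with the cameras as plain functions and the job as plain functions.
- The arm moves only by the shell command python3 steer.py 'ROWS' [FORCE]. ROWS is a JSON list of rows, 1 to 5 of them, each an object with the fields ax, ay, az (a rotation vector in fractions of the full range, 1 being 60 degrees), tx, ty, tz (the shift in normalised numbers (1 is 800 mm)), finger_gap (the opening from 0.0 (shut) to 1.0 (fully open)); a field left out counts as zero (the opening has to be given); each row shifts and turns the commanded pose from where the row before left it, along the tool's axes as they then stand; what a row does not reach is not made up. A row lasts 1/12 s, in which the tool goes at most 41.7 mm and 0.125 rad, less where a joint would pass 70% of its speed; a pose out of reach is approached as far as the arm can. The fingers move at their own pace and stop on an object; FORCE is the grip in N (left out, the last holds). Time passes only in rows, so rows that do not move let the fingers close. It prints the time, the measured TCP pose, the force, the opening and the grip force at its end. No shift or turn number may pass 1 either way. Input that does not fit is refused with a message, and nothing moves.
- r.sense(): the state, without advancing time (a new reading comes with each control period).
- grab_frame(name): name is "scene" or "top"; returns the picture (480x640x3 uint8, red, green, blue); there is no depth.
- camera_params(name): a dict with "fx", "fy", "cx", "cy" (pixels), "dist_coeffs" ([k1, k2, p1, p2, k3] as OpenCV has them; the pictures are not rectified), "rvec" (rotation vector, rad) and "tvec" (3), from world to camera coordinates, as OpenCV has them. Camera axes: x right, y down, z forward; pixel columns grow to the right and rows downward; lengths in mm; the calibration is good to about 2 mm. A picture is of the moment at which its call begins. camera_params takes no time and is no camera call.
- sign_off(): hands the job in; it is judged then, once.
The state is a dict: "clock": time; "qpos": joint angles; "qvel": joint speeds; "joint_efforts": joint torques, N m; "eef_pos": TCP position; "tcp_rot": TCP orientation; "contact_force": force on the tool from outside, world axes, zero at the start; "wrist_torque": the same for the moment, N m; "opening": opening from 0.0 (shut) to 1.0 (fully open); "grasp_force": force on a finger pad.
Only numpy, scipy, OpenCV 4.12 (cv2) and the standard library are available. Lean on these libraries where they do the work, as an engineer would, in place of code of your own. Each camera call takes 0.05 s, during which the arm holds its last target. There are 200 camera calls.

## Working session

There is one attempt and no reset: what is moved stays moved. The work goes in short steps, Python scripts to look and compute and a shell command to move; the robot and the scene stay as the last step left them, time stands still between calls to the robot, and variables do not carry over. Pictures are saved under pics/ and viewed, at most 10 in all, crops included, and the job is handed in when it is done.

```bash
ls; mkdir -p pics; python3 - <<'E'
from rig import r, grab_frame, camera_params, sign_off
import cv2
for n in ("scene","top"):
    cv2.imwrite(f"pics/{n}0.png",grab_frame(n)[:,:,::-1])
    print(n,camera_params(n))
s=r.sense();print(s)
E
```

```text
pics
rig.py
steer.py
scene {'fx': 487.1994577841762, 'fy': 487.1994577841762, 'cx': 313.33625893772944, 'cy': 239.80316020402603, 'dist_coeffs': array([-0.07220326,  0.        ,  0.        ,  0.        ,  0.        ]), 'rvec': array([ 2.06815329,  1.56170133, -0.48530863]), 'tvec': array([-153.52538695, -350.16126083, 1241.95282878])}
top {'fx': 450.8912345912049, 'fy': 450.8912345912049, 'cx': 318.6656240317563, 'cy': 238.91911912792423, 'dist_coeffs': array([-0.06113611,  0.        ,  0.        ,  0.        ,  0.        ]), 'rvec': array([ 2.10423799, -2.12927322,  0.193578  ]), 'tvec': array([  5.62113773, 517.14626919, 891.31961415])}
{'clock': 0.1, 'qpos': array([-1.12941862e+00,  3.53580507e-01,  1.63407034e+00, -7.68845055e-06,
        1.15521642e+00, -2.39858933e-03]), 'qvel': array([-0.00032245, -0.00107888, -0.00328081, -0.00135624,  0.00100447,
        0.00039533]), 'joint_efforts': array([ 3.27867256e-04, -6.06358767e+01, -3.42817640e+01,  1.23998944e-07,
        3.80204961e-03, -1.53512394e-05]), 'eef_pos': array([ 268.16864231, -564.08903706,  252.63120944]), 'tcp_rot': array([-3.14031803e+00,  3.97278164e-06,  4.43779411e-01]), 'contact_force': array([-0.54978006, -0.75292389,  0.25054837]), 'wrist_torque': array([-0.00661789, -0.07064391, -0.05426761]), 'grasp_force': 0.0, 'opening': 1.0028252537873246}
```

View pics/scene0.png

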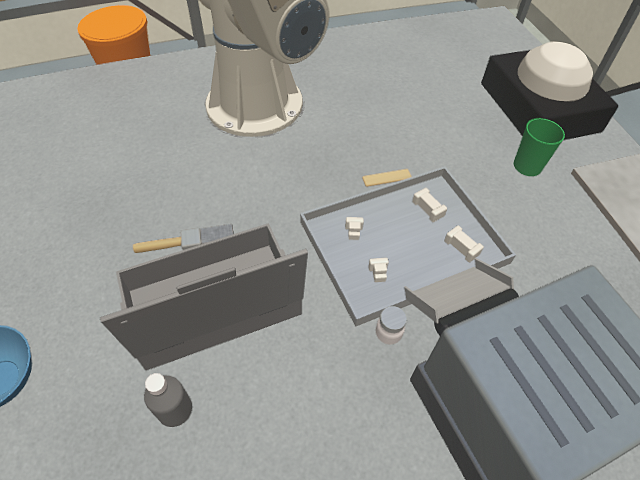

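View pics/top0.png

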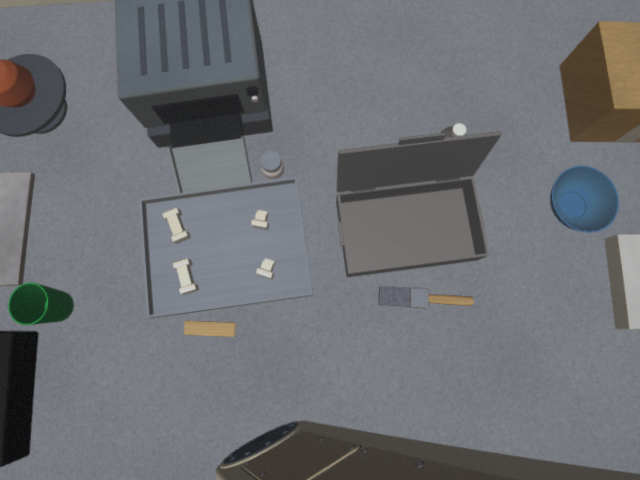

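The scene view shows the lid open, with the bottle behind the tote at (167,400) and the jar at (392,323). In the top view the whole props are at (175,225) and (184,276), the halves at (260,219) and (266,268), the tote interior around (410,228) and the lid's free edge at row ~140. Next I'll measure these.

```bash
cat > h.py <<'E'
import numpy as np, cv2
from rig import r, grab_frame, camera_params, sign_off
def ray(n,uv):
    p=camera_params(n); K=np.array([[p['fx'],0,p['cx']],[0,p['fy'],p['cy']],[0,0,1]])
    R=cv2.Rodrigues(p['rvec'])[0]; C=-R.T@p['tvec']
    u=cv2.undistortPoints(np.float64(uv).reshape(-1,1,2),K,p['dist_coeffs']).reshape(-1,2)
    return C,np.c_[u,np.ones(len(u))]@R
def plane(n,uv,z):
    C,d=ray(n,uv); return C+d*((z-C[2])/d[:,2])[:,None]
def tri(uv1,uv2):
    (C1,d1),(C2,d2)=ray("scene",uv1),ray("top",uv2); d1,d2=d1[0],d2[0]
    t=np.linalg.lstsq(np.c_[d1,-d2],C2-C1,rcond=None)[0]
    a,b=C1+t[0]*d1,C2+t[1]*d2; return (a+b)/2,np.linalg.norm(a-b)
def whites(n,lo=150,roi=None):
    im=grab_frame(n).astype(int); m=((im.min(2)>lo)).astype(np.uint8)
    return [c for c in cv2.findContours(m,cv2.RETR_EXTERNAL,cv2.CHAIN_APPROX_NONE)[0] if 60<cv2.contourArea(c)<2500]
E
python3 - <<'E'
from h import *
np.set_printoptions(precision=1,suppress=True)
im=grab_frame("top"); print(im[276,184],im[219,262],im[250,220],im[228,410])
for n,(x0,x1,y0,y1) in dict(top=(140,310,180,320),scene=(300,515,170,320)).items():
    im=grab_frame(n).astype(int); 
    m=((im[:,:,0]>im[:,:,2]+8)&(im[:,:,0]>110)).astype(np.uint8); k=np.zeros_like(m); k[y0:y1,x0:x1]=1; m*=k
    for c in cv2.findContours(m,cv2.RETR_EXTERNAL,cv2.CHAIN_APPROX_NONE)[0]:
        if cv2.contourArea(c)<40: continue
        P=plane(n,c.reshape(-1,2),33)[:,:2].astype(np.float32)
        (cx,cy),(w,h),a=cv2.minAreaRect(P); b=cv2.boxPoints(((cx,cy),(w,h),a))
        e=max(b[1]-b[0],b[2]-b[1],key=np.linalg.norm)
        print(n,cv2.boundingRect(c),"c",cx,cy,"size",w,h,"yaw %.3f"%(np.arctan2(e[1],e[0])%np.pi))
t=cv2.cvtColor(grab_frame("top"),cv2.COLOR_RGB2BGR)
cv2.imwrite("pics/t1.png",cv2.resize(t[110:290,325:505],None,fx=3.3,fy=3.3,interpolation=cv2.INTER_CUBIC))
t=cv2.cvtColor(grab_frame("scene"),cv2.COLOR_RGB2BGR)
cv2.imwrite("pics/s1.png",cv2.resize(t[215:435,90:320],None,fx=2.6,fy=2.6,interpolation=cv2.INTER_CUBIC))
E
```

```text
[204 205 188] [201 196 180] [129 135 146] [115 111 109]
top (257, 259, 17, 20) c 460.9935607910156 108.0404281616211 size 36.08622741699219 32.537635803222656 yaw 1.014
top (173, 258, 23, 36) c 444.6026916503906 285.1496276855469 size 70.94580078125 34.59449005126953 yaw 0.302
top (251, 210, 17, 19) c 566.0700073242188 125.56484985351562 size 35.213417053222656 37.90292739868164 yaw 2.982
top (163, 208, 25, 34) c 556.2200927734375 310.08929443359375 size 70.84966278076172 34.996612548828125 yaw 0.395
scene (405, 267, 105, 53) c 652.4620361328125 247.50399780273438 size 81.589599609375 179.53782653808594 yaw 1.705
scene (369, 258, 20, 24) c 576.2440795898438 120.0419921875 size 36.24332046508789 52.976505279541016 yaw 2.793
scene (445, 225, 69, 64) c 605.6431274414062 321.14251708984375 size 164.78305053710938 51.928958892822266 yaw 0.401
scene (345, 217, 19, 23) c 471.2896728515625 107.00436401367188 size 36.06313705444336 56.860450744628906 yaw 2.799
scene (413, 188, 34, 34) c 454.17059326171875 278.52978515625 size 80.01739501953125 49.842445373535156 yaw 0.301
scene (362, 170, 50, 17) c 359.4535217285156 220.79835510253906 size 107.87200927734375 33.386260986328125 yaw 1.533
```

View pics/t1.png

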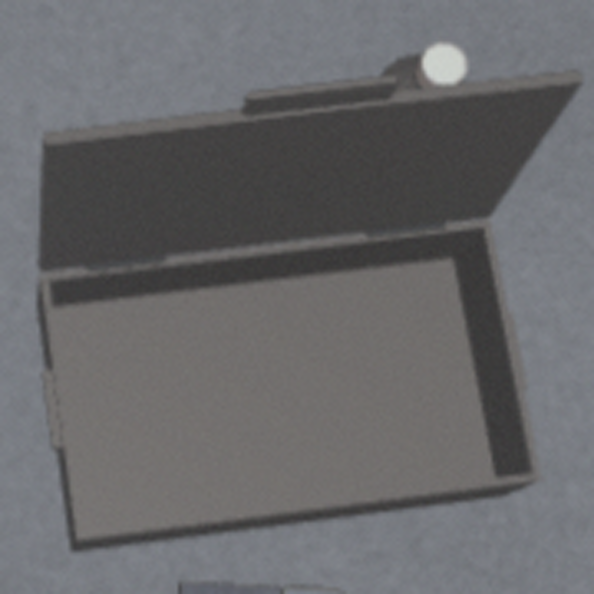

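View pics/s1.png

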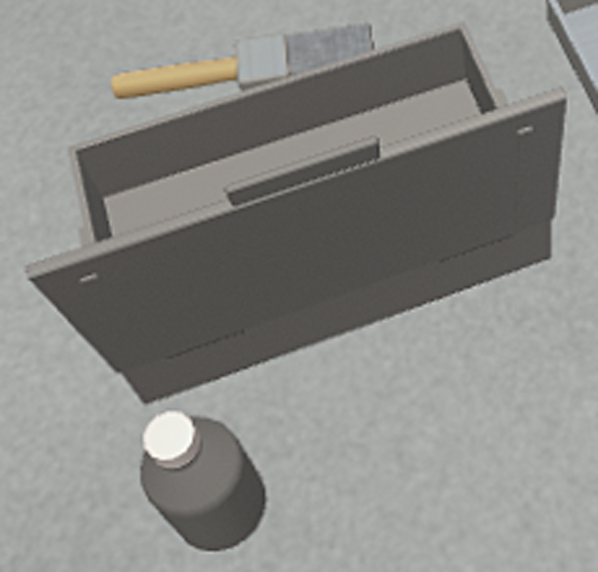

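The close-ups show the tote rim corners in the top crop at (42,278), (488,222), (533,480) and (72,548), and the lid's outer edge corners at (46,134) and (580,72). In the scene crop those edge corners are at (565,97) and (32,276).

```bash
python3 - <<'E'
from h import *
np.set_printoptions(precision=1,suppress=True)
T=lambda x,y:(325+x/3.3-.35,110+y/3.3-.35); S=lambda x,y:(90+x/2.6-.3,215+y/2.6-.3)
P=plane("top",[T(42,276),T(488,222),T(533,480),T(72,548)],70); print(P)
Q=plane("scene",[S(72,149),S(463,25)],70); print("near rim scene",Q)
for a,b in ((S(565,97),T(46,134)),(S(32,276),T(580,72)),(S(377,139),T(245,96)),(S(227,190),T(390,78))): print(tri(a,b))
print("bottle cap",plane("top",[T(443,63)],130),plane("scene",[S(170,436)],130),"floor",plane("top",[T(75,540),T(495,475),T(455,260)],5))
t=plane("top",[(142,201),(298,181),(312,294),(149,315)],30);print("tray",t,t.mean(0))
E
```

```text
[[ 609.5  -40.7   70. ]
 [ 642.2 -326.4   70. ]
 [ 475.3 -341.4   70. ]
 [ 437.2  -55.7   70. ]]
near rim scene [[ 477.8 -344.    70. ]
 [ 445.4  -60.8   70. ]]
(array([636.6, -38.1, 237.8]), np.float64(0.1736721704230927))
(array([ 669.2, -323.3,  237.7]), np.float64(1.3041182743755084))
(array([ 648.4, -140.9,  256.7]), np.float64(1.2644651906784696))
(array([ 658. , -217.9,  256.1]), np.float64(3.47506282917126))
bottle cap [[ 724. -286.  130.]] [[ 724.2 -286.6  130. ]] floor [[ 449.6  -61.2    5. ]
 [ 488.9 -340.2    5. ]
 [ 637.1 -324.4    5. ]]
tray [[610.9 387.1  30. ]
 [650.7  43.5  30. ]
 [404.2  14.8  30. ]
 [363.3 356.6  30. ]] [507.3 200.5  30. ]
```

The rows are not in the units I measure in: shifts go in shares of 800 mm and turns go in shares of 60 degrees. I convert before sending: -34.5 mm / 800 = -0.0431, 19 mm / 800 = 0.0238, 0.071 rad / 1.0472 = 0.0678.

```bash
cat > go.py <<'E'
import sys
from h import *
from scipy.spatial.transform import Rotation as Ro
# what remains in tool axes (after turning) to x y z with tool [pi,0,yaw]
x,y,z,yaw=map(float,sys.argv[1:5]); s=r.sense(); R=Ro.from_euler("xyz",s["tcp_rot"]); G=Ro.from_euler("xyz",[np.pi,0,yaw])
d=np.array([x,y,z])-s["eef_pos"]
print("rot",(R.inv()*G).as_rotvec().round(3),"d(turned axes)",G.inv().apply(d).round(1),"d(now)",R.inv().apply(d).round(1))
E
python3 steer.py '[{"az":0.0678, "finger_gap":0.75}, {"az":0.0678, "finger_gap":0.75}, {"tx":0.0238, "ty":-0.0431, "finger_gap":0.75}, {"tx":0.0238, "ty":-0.0431, "finger_gap":0.75}, {"tx":0.0238, "ty":-0.0431, "finger_gap":0.75}]' 40
python3 steer.py '[{"tx":0.0238, "ty":-0.0431, "finger_gap":0.75}, {"tx":0.0238, "ty":-0.0431, "finger_gap":0.75}, {"tx":0.0238, "ty":-0.0431, "finger_gap":0.75}, {"tx":0.0238, "ty":-0.0431, "finger_gap":0.75}, {"tx":0.0238, "ty":-0.0431, "finger_gap":0.75}]'
python3 go.py 444.6 285.1 90 0.302
```

```text
clock: 0.77
eef_pos: [291.8, -447.5, 252.9]
tcp_rot: [-3.141, 0.0, 0.3]
contact_force: [0.4, -0.4, -0.4]
opening: 0.748
grasp_force: 0.0
clock: 1.18
eef_pos: [331.3, -254.1, 253.4]
tcp_rot: [3.141, -0.0, 0.301]
contact_force: [1.2, 0.4, 0.7]
opening: 0.752
grasp_force: 0.0
rot [ 0.    -0.    -0.001] d(turned axes) [ 268.5 -481.1  163.4] d(now) [ 268.  -481.3  163.3]
```

In the tool's units: -34.5 mm / 800 = -0.0431, 19 mm / 800 = 0.0238.

```bash
python3 steer.py '[{"tx":0.0238, "ty":-0.0431, "finger_gap":0.75}, {"tx":0.0238, "ty":-0.0431, "finger_gap":0.75}, {"tx":0.0238, "ty":-0.0431, "finger_gap":0.75}, {"tx":0.0238, "ty":-0.0431, "finger_gap":0.75}, {"tx":0.0238, "ty":-0.0431, "finger_gap":0.75}]' >/dev/null
python3 steer.py '[{"tx":0.0238, "ty":-0.0431, "tz":0.0125, "finger_gap":0.75}, {"tx":0.0238, "ty":-0.0431, "tz":0.0125, "finger_gap":0.75}, {"tx":0.0238, "ty":-0.0431, "tz":0.0125, "finger_gap":0.75}, {"tx":0.0238, "ty":-0.0431, "tz":0.0125, "finger_gap":0.75}, {"tx":0.0238, "ty":-0.0431, "tz":0.0125, "finger_gap":0.75}]' >/dev/null
python3 steer.py '[{"tx":0.0238, "ty":-0.0431, "tz":0.0125, "finger_gap":0.75}, {"tx":0.0238, "ty":-0.0431, "tz":0.0125, "finger_gap":0.75}, {"tz":0.0375, "finger_gap":0.75}, {"finger_gap":0.75}, {"finger_gap":0.75}]'
python3 go.py 444.6 285.1 31 0.302
```

```text
clock: 2.43
eef_pos: [424.8, 207.0, 152.3]
tcp_rot: [3.141, 0.004, 0.303]
contact_force: [-0.6, 0.5, 0.2]
opening: 0.751
grasp_force: 0.0
rot [0.001 0.004 0.001] d(turned axes) [ 42.2 -68.7 121.3] d(now) [ 42.7 -68.7 121. ]
```

In the tool's units: 35 mm / 800 = 0.0438, -34.5 mm / 800 = -0.0431.

```bash
python3 steer.py '[{"tx":0.0263, "ty":-0.0425, "finger_gap":0.75}, {"tx":0.0263, "ty":-0.0431, "finger_gap":0.75}, {"tz":0.0438, "finger_gap":0.75}, {"tz":0.0438, "finger_gap":0.75}, {"finger_gap":0.75}]' >/dev/null; python3 steer.py '[{"finger_gap":0.75}]'
python3 go.py 444.6 285.1 31 0.302
python3 - <<'E'
from h import *
a=cv2.resize(grab_frame("top")[200:320,140:300],None,fx=2.5,fy=2.5,interpolation=2); b=cv2.resize(grab_frame("scene")[140:260,370:530],None,fx=2.5,fy=2.5,interpolation=2)
cv2.imwrite("pics/g1.png",np.hstack([a,b])[:,:,::-1])
E
```

```text
clock: 2.93
eef_pos: [445.2, 283.8, 83.5]
tcp_rot: [3.141, 0.003, 0.301]
contact_force: [0.4, -0.4, 0.2]
opening: 0.749
grasp_force: 0.0
rot [ 0.001  0.003 -0.001] d(turned axes) [-0.2 -1.4 52.5] d(now) [-0.  -1.5 52.5]
```

View pics/g1.png

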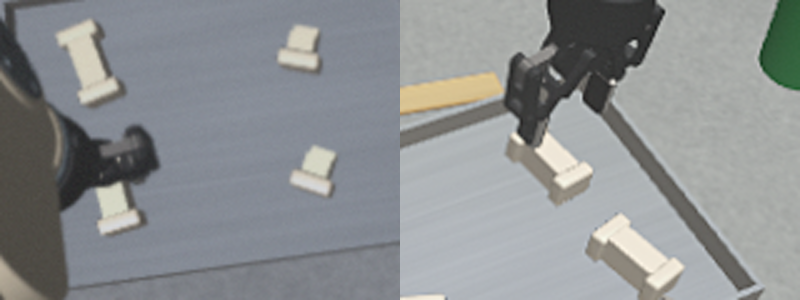

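The gripper (dark, (120,150) in the left half) stands across prop1's waist, with its fingers on either side. I'm descending and gripping.

In the tool's units: 18 mm / 800 = 0.0225, 17 mm / 800 = 0.0213.

```bash
python3 steer.py '[{"ty":-0.0018, "tz":0.0225, "finger_gap":0.75}, {"tz":0.0213, "finger_gap":0.75}, {"tz":0.0125, "finger_gap":0.75}, {"tz":0.0075, "finger_gap":0.75}, {"finger_gap":0.75}]' 40
python3 steer.py '[{"finger_gap":0.3}, {"finger_gap":0.1}, {"finger_gap":0}, {"finger_gap":0}, {"finger_gap":0}]'
python3 steer.py '[{"finger_gap":0}, {"finger_gap":0}]'
```

```text
clock: 3.45
eef_pos: [445.6, 286.3, 32.6]
tcp_rot: [-3.142, -0.0, 0.301]
contact_force: [-0.8, 0.1, -0.1]
opening: 0.75
grasp_force: 0.0
clock: 3.87
eef_pos: [445.9, 286.9, 33.2]
tcp_rot: [-3.141, -0.001, 0.302]
contact_force: [-1.0, -1.6, 5.6]
opening: 0.251
grasp_force: 39.8
clock: 4.03
eef_pos: [445.9, 286.9, 33.2]
tcp_rot: [-3.141, -0.001, 0.302]
contact_force: [-0.1, 0.1, 6.1]
opening: 0.247
grasp_force: 39.8
```

In the tool's units: -40 mm / 800 = -0.05, -25 mm / 800 = -0.0313, 0.06 rad / 1.0472 = 0.0573.

```bash
python3 steer.py '[{"tz":-0.01, "finger_gap":0}, {"tz":-0.0313, "finger_gap":0}, {"tz":-0.05, "finger_gap":0}, {"tz":-0.05, "finger_gap":0}, {"az":0.0573, "tz":-0.025, "finger_gap":0}]' >/dev/null
python3 steer.py '[{"az":0.0611, "ty":0.025, "finger_gap":0}, {"az":0.0611, "tx":0.0025, "ty":0.0438, "finger_gap":0}, {"tx":0.0025, "ty":0.0438, "finger_gap":0}, {"tx":0.0025, "ty":0.0438, "finger_gap":0}, {"tx":0.0025, "ty":0.0438, "finger_gap":0}]'
python3 steer.py '[{"tx":0.0025, "ty":0.0438, "finger_gap":0}, {"tx":0.0025, "ty":0.0438, "finger_gap":0}, {"tx":0.0025, "ty":0.0438, "finger_gap":0}, {"tx":0.0025, "ty":0.0438, "finger_gap":0}, {"tx":0.0025, "ty":0.0438, "finger_gap":0}]' >/dev/null
python3 steer.py '[{"tx":0.0025, "ty":0.0438, "finger_gap":0}, {"tx":0.0025, "ty":0.025, "finger_gap":0}, {"finger_gap":0}, {"finger_gap":0}]'
python3 go.py 521.3 -133.1 34 0.114
```

```text
clock: 4.87
eef_pos: [476.1, 128.0, 166.1]
tcp_rot: [-3.142, -0.001, 0.115]
contact_force: [0.1, 0.7, -0.9]
opening: 0.249
grasp_force: 39.4
clock: 5.62
eef_pos: [516.2, -98.4, 165.7]
tcp_rot: [-3.141, -0.0, 0.111]
contact_force: [0.1, 0.3, -1.3]
opening: 0.245
grasp_force: 39.5
rot [-0.    -0.    -0.003] d(turned axes) [  1.2  35.  131.7] d(now) [  1.2  35.  131.7]
```

In the tool's units: 40 mm / 800 = 0.05, 35 mm / 800 = 0.0438.

```bash
python3 steer.py '[{"tx":0.0013, "ty":0.0438, "finger_gap":0}, {"tz":0.05, "finger_gap":0}, {"tz":0.05, "finger_gap":0}, {"tz":0.0375, "finger_gap":0}, {"tz":0.0125, "finger_gap":0}]' >/dev/null
python3 steer.py '[{"tz":0.0063, "finger_gap":0}, {"finger_gap":0}, {"finger_gap":0}]'
python3 go.py 521.3 -133.1 34 0.114
```

```text
clock: 6.28
eef_pos: [522.3, -131.9, 41.7]
tcp_rot: [3.141, -0.002, 0.115]
contact_force: [-0.1, 0.4, -0.5]
opening: 0.246
grasp_force: 39.7
rot [ 0.001 -0.002  0.001] d(turned axes) [-1.1  1.1  7.7] d(now) [-1.2  1.   7.7]
```

In the tool's units: 4 mm / 800 = 0.005, 3 mm / 800 = 0.0038.

```bash
python3 steer.py '[{"tz":0.005, "finger_gap":0}, {"tz":0.0038, "finger_gap":0}, {"finger_gap":0}]'; python3 steer.py '[{"tz":0.0019, "finger_gap":0}, {"finger_gap":0}]'
```

```text
clock: 6.53
eef_pos: [521.6, -132.2, 33.8]
tcp_rot: [3.141, -0.001, 0.114]
contact_force: [-1.1, -0.1, -1.2]
opening: 0.249
grasp_force: 39.7
clock: 6.7
eef_pos: [521.6, -132.3, 33.1]
tcp_rot: [3.141, -0.001, 0.114]
contact_force: [-3.8, 1.7, 15.1]
opening: 0.247
grasp_force: 41.7
```

In the tool's units: -40 mm / 800 = -0.05, -15 mm / 800 = -0.0188.

```bash
python3 steer.py '[{"finger_gap":0.5}, {"finger_gap":0.5}, {"finger_gap":0.5}, {"tz":-0.0188, "finger_gap":0.5}, {"tz":-0.05, "finger_gap":0.5}]'
python3 steer.py '[{"tz":-0.05, "finger_gap":0.6}, {"az":-0.0955, "tz":-0.0438, "finger_gap":0.75}, {"az":-0.0955, "finger_gap":0.75}, {"az":-0.0773, "finger_gap":0.75}, {"tx":0.021, "ty":-0.0413, "finger_gap":0.75}]' >/dev/null
python3 steer.py '[{"tx":0.021, "ty":-0.0413, "finger_gap":0.75}, {"tx":0.021, "ty":-0.0413, "finger_gap":0.75}, {"tx":0.021, "ty":-0.0413, "finger_gap":0.75}, {"tx":0.021, "ty":-0.0413, "finger_gap":0.75}, {"tx":0.021, "ty":-0.0413, "finger_gap":0.75}]' > /dev/null
python3 steer.py '[{"tx":0.021, "ty":-0.0413, "finger_gap":0.75}, {"tx":0.021, "ty":-0.0413, "finger_gap":0.75}, {"tx":0.021, "ty":-0.0413, "finger_gap":0.75}, {"tx":0.021, "ty":-0.0413, "finger_gap":0.75}, {"tx":0.021, "ty":-0.0413, "finger_gap":0.75}]' > /dev/null
python3 steer.py '[{"finger_gap":0.75}, {"finger_gap":0.75}]'
python3 go.py 556.2 310.1 31 0.395
```

```text
clock: 7.12
eef_pos: [518.0, -131.4, 83.3]
tcp_rot: [-3.139, 0.008, 0.114]
contact_force: [0.0, 0.3, -0.5]
opening: 0.501
grasp_force: 0.0
clock: 8.53
eef_pos: [551.9, 275.8, 161.4]
tcp_rot: [3.142, 0.0, 0.398]
contact_force: [-0.1, -0.4, -0.3]
opening: 0.753
grasp_force: 0.0
rot [0.    0.    0.003] d(turned axes) [ 17.1 -30.1 130.4] d(now) [ 17.2 -30.  130.4]
```

In the tool's units: 40 mm / 800 = 0.05, -30 mm / 800 = -0.0375.

```bash
python3 steer.py '[{"tx":0.0213, "ty":-0.0375, "finger_gap":0.75}, {"tz":0.05, "finger_gap":0.75}, {"tz":0.05, "finger_gap":0.75}, {"finger_gap":0.75}, {"finger_gap":0.75}]'
python3 go.py 556.2 310.6 32 0.395
python3 - <<'E'
from h import *
a=cv2.resize(grab_frame("top")[170:290,140:300],None,fx=2.5,fy=2.5,interpolation=2); b=cv2.resize(grab_frame("top")[170:290,330:490],None,fx=2.5,fy=2.5,interpolation=2)
cv2.imwrite("pics/g2.png",np.hstack([a,b])[:,:,::-1])
E
```

```text
clock: 8.95
eef_pos: [554.7, 306.1, 80.1]
tcp_rot: [3.141, 0.006, 0.394]
contact_force: [-0.8, 0.5, 0.0]
opening: 0.75
grasp_force: 0.0
rot [ 0.001  0.006 -0.001] d(turned axes) [ 3.1 -3.6 48.1] d(now) [ 3.4 -3.6 48.1]
```

View pics/g2.png

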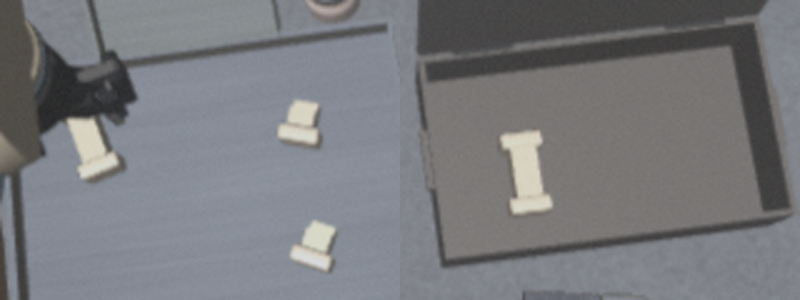

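Prop1 lies flat in the tote at (525,172). The gripper is over prop2's waist at (90,100), and the halves are untouched. Next is grasping prop2.

In the tool's units: 18 mm / 800 = 0.0225, 15 mm / 800 = 0.0188.

```bash
python3 steer.py '[{"tx":0.0031, "ty":-0.0031, "tz":0.0225, "finger_gap":0.75}, {"tz":0.0188, "finger_gap":0.75}, {"tz":0.01, "finger_gap":0.75}, {"tz":0.005, "finger_gap":0.75}, {"finger_gap":0.75}]'
python3 steer.py '[{"finger_gap":0.3}, {"finger_gap":0.1}, {"finger_gap":0}, {"finger_gap":0}, {"finger_gap":0}]'
python3 steer.py '[{"finger_gap":0}, {"finger_gap":0}]'; python3 go.py 534.9 -252.3 160 0.114
```

```text
clock: 9.47
eef_pos: [558.1, 311.3, 37.6]
tcp_rot: [-3.142, -0.001, 0.394]
contact_force: [-0.7, -0.1, 0.8]
opening: 0.75
grasp_force: 0.0
clock: 9.88
eef_pos: [558.3, 311.7, 37.8]
tcp_rot: [-3.141, -0.001, 0.395]
contact_force: [-1.2, -0.5, 6.6]
opening: 0.247
grasp_force: 40.8
clock: 10.05
eef_pos: [558.3, 311.7, 37.8]
tcp_rot: [-3.141, -0.001, 0.395]
contact_force: [-0.1, -1.3, 7.2]
opening: 0.249
grasp_force: 40.8
rot [-0.    -0.001  0.281] d(turned axes) [ -87.4  557.7 -122.2] d(now) [-238.3  511.7 -122.6]
```

In the tool's units: -40 mm / 800 = -0.05, -25 mm / 800 = -0.0313, 0.1 rad / 1.0472 = 0.0955.

```bash
python3 steer.py '[{"tz":-0.01, "finger_gap":0}, {"tz":-0.0313, "finger_gap":0}, {"az":0.0955, "tz":-0.05, "finger_gap":0}, {"az":0.0955, "tz":-0.05, "finger_gap":0}, {"az":0.0773, "tz":-0.015, "finger_gap":0}]'
python3 steer.py '[{"tx":-0.0063, "ty":0.025, "finger_gap":0}, {"tx":-0.0069, "ty":0.0438, "finger_gap":0}, {"tx":-0.0069, "ty":0.0438, "finger_gap":0}, {"tx":-0.0069, "ty":0.0438, "finger_gap":0}, {"tx":-0.0069, "ty":0.0438, "finger_gap":0}]' >/dev/null
python3 steer.py '[{"tx":-0.0069, "ty":0.0438, "finger_gap":0}, {"tx":-0.0069, "ty":0.0438, "finger_gap":0}, {"tx":-0.0069, "ty":0.0438, "finger_gap":0}, {"tx":-0.0069, "ty":0.0438, "finger_gap":0}, {"tx":-0.0069, "ty":0.0438, "finger_gap":0}]'
python3 steer.py '[{"tx":-0.0069, "ty":0.0438, "finger_gap":0}, {"tx":-0.0069, "ty":0.0438, "finger_gap":0}, {"tx":-0.0069, "ty":0.0438, "finger_gap":0}, {"tx":-0.0069, "ty":0.0438, "finger_gap":0}, {"tx":-0.0069, "ty":0.0438, "finger_gap":0}]'  >/dev/null
python3 steer.py '[{"tx":-0.0063, "ty":0.0188, "finger_gap":0}, {"finger_gap":0}, {"finger_gap":0}]'
python3 go.py 534.9 -252.3 38 0.114
```

```text
clock: 10.47
eef_pos: [560.0, 312.7, 168.2]
tcp_rot: [-3.139, -0.007, 0.109]
contact_force: [2.1, 0.1, -0.4]
opening: 0.248
grasp_force: 39.9
clock: 11.3
eef_pos: [541.1, -29.2, 162.3]
tcp_rot: [3.142, -0.0, 0.114]
contact_force: [1.3, 0.6, -1.3]
opening: 0.251
grasp_force: 39.9
clock: 11.97
eef_pos: [530.4, -220.6, 161.9]
tcp_rot: [-3.141, 0.0, 0.112]
contact_force: [0.2, 0.4, -0.5]
opening: 0.247
grasp_force: 39.8
rot [-0.     0.    -0.002] d(turned axes) [  0.8  32.  123.9] d(now) [  0.9  32.1 123.9]
```

In the tool's units: 40 mm / 800 = 0.05, 32 mm / 800 = 0.04.

```bash
python3 steer.py '[{"tx":0.0013, "ty":0.04, "finger_gap":0}, {"tz":0.05, "finger_gap":0}, {"tz":0.05, "finger_gap":0}, {"tz":0.0313, "finger_gap":0}, {"tz":0.01, "finger_gap":0}]' >/dev/null
python3 steer.py '[{"tz":0.0025, "finger_gap":0}, {"finger_gap":0}, {"finger_gap":0}]'
python3 go.py 534.9 -252.3 38 0.114
```

```text
clock: 12.63
eef_pos: [536.8, -251.7, 48.5]
tcp_rot: [3.14, -0.002, 0.114]
contact_force: [-0.2, 0.2, -1.3]
opening: 0.253
grasp_force: 39.9
rot [ 0.001 -0.002  0.   ] d(turned axes) [-2.   0.4 10.5] d(now) [-2.   0.4 10.5]
```

In the tool's units: 4 mm / 800 = 0.005, 1.5 mm / 800 = 0.0019.

```bash
python3 steer.py '[{"tz":0.005, "finger_gap":0}, {"tz":0.005, "finger_gap":0}, {"tz":0.0019, "finger_gap":0}, {"finger_gap":0}]'; python3 steer.py '[{"tz":0.0019, "finger_gap":0}, {"finger_gap":0}]'
```

```text
clock: 12.97
eef_pos: [535.8, -251.8, 37.8]
tcp_rot: [3.141, -0.001, 0.114]
contact_force: [0.6, 0.5, 1.1]
opening: 0.245
grasp_force: 40.2
clock: 13.13
eef_pos: [535.8, -251.8, 37.7]
tcp_rot: [3.141, -0.001, 0.114]
contact_force: [-5.1, 3.2, 19.3]
opening: 0.248
grasp_force: 42.6
```

In the tool's units: -40 mm / 800 = -0.05, -15 mm / 800 = -0.0188.

```bash
python3 steer.py '[{"finger_gap":0.5}, {"finger_gap":0.5}, {"finger_gap":0.5}, {"tz":-0.0188, "finger_gap":0.5}, {"tz":-0.05, "finger_gap":0.5}]'
python3 steer.py '[{"tz":-0.05, "finger_gap":0.5}, {"tz":-0.05, "finger_gap":0.2}, {"tz":-0.05, "finger_gap":0}, {"tz":-0.05, "finger_gap":0}, {"tz":-0.05, "finger_gap":0}]'
python3 steer.py '[{"tz":-0.05, "finger_gap":0}, {"finger_gap":0}, {"finger_gap":0}]'
python3 go.py 702 -172.8 232 0.114
python3 - <<'E'
from h import *
print(r.nose_length)
a=grab_frame("top"); b=grab_frame("scene")
cv2.imwrite("pics/g3.png",np.hstack([cv2.resize(a,(400,300),interpolation=3),cv2.resize(b,(400,300),interpolation=3)])[:,:,::-1])
E
```

```text
clock: 13.55
eef_pos: [532.2, -250.2, 86.6]
tcp_rot: [-3.137, 0.008, 0.114]
contact_force: [0.1, -0.4, -0.0]
opening: 0.501
grasp_force: 0.0
clock: 13.97
eef_pos: [535.1, -251.5, 292.7]
tcp_rot: [-3.142, 0.0, 0.114]
contact_force: [1.9, -0.6, -1.1]
opening: -0.001
grasp_force: 0.0
clock: 14.22
eef_pos: [536.6, -252.3, 333.5]
tcp_rot: [3.139, -0.004, 0.114]
contact_force: [0.3, -1.3, -0.5]
opening: 0.003
grasp_force: 0.0
rot [ 0.003 -0.004 -0.   ] d(turned axes) [173.4 -60.1 101.5] d(now) [172.9 -60.5 102.1]
22.0
```

View pics/g3.png

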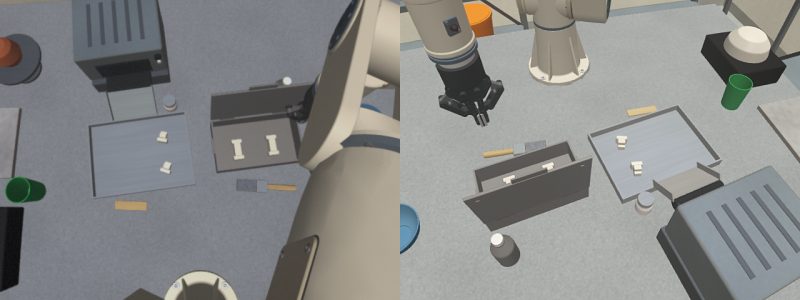

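Both props lie in the tote (top view, (238,149) and (272,145)) and the halves and bystanders haven't moved. The gripper is shut and above the lid's height, so I'm going over and behind the lid.

In the tool's units: 35 mm / 800 = 0.0438, 34 mm / 800 = 0.0425.

```bash
python3 steer.py '[{"tx":0.0438, "ty":-0.015, "finger_gap":0}, {"tx":0.0438, "ty":-0.015, "finger_gap":0}, {"tx":0.0438, "ty":-0.015, "finger_gap":0}, {"tx":0.0438, "ty":-0.015, "finger_gap":0}, {"tx":0.0425, "ty":-0.015, "finger_gap":0}]' >/dev/null
python3 steer.py '[{"finger_gap":0}, {"finger_gap":0}, {"tz":0.0375, "finger_gap":0}, {"tz":0.0375, "finger_gap":0}, {"tz":0.0375, "finger_gap":0}]'
python3 steer.py '[{"tz":0.0125, "finger_gap":0}, {"finger_gap":0}, {"finger_gap":0}]'
python3 go.py 646.4 -179.1 232 0.114
```

```text
clock: 15.15
eef_pos: [700.0, -172.9, 238.8]
tcp_rot: [-3.141, 0.001, 0.113]
contact_force: [-0.2, -0.5, -0.3]
opening: -0.001
grasp_force: 0.0
clock: 15.4
eef_pos: [701.0, -172.8, 230.8]
tcp_rot: [-3.141, 0.001, 0.113]
contact_force: [-0.1, -0.3, 0.8]
opening: 0.001
grasp_force: 0.0
rot [-0.     0.001 -0.001] d(turned axes) [-55.    0.   -1.2] d(now) [-55.    0.1  -1.1]
```

In the tool's units: -11 mm / 800 = -0.0138.

```bash
python3 steer.py '[{"tx":-0.0138, "finger_gap":0}, {"tx":-0.0138, "finger_gap":0}, {"tx":-0.0138, "finger_gap":0}, {"tx":-0.0138, "finger_gap":0}, {"tx":-0.0138, "finger_gap":0}]'
python3 steer.py '[{"tx":-0.015, "tz":0.0013, "finger_gap":0}, {"tx":-0.0163, "tz":0.0013, "finger_gap":0}, {"tx":-0.0163, "tz":0.0013, "finger_gap":0}, {"finger_gap":0}]'
python3 go.py 608.9 -183.4 229 0.114
```

```text
clock: 15.82
eef_pos: [647.5, -179.1, 233.2]
tcp_rot: [3.14, -0.004, 0.114]
contact_force: [2.4, 0.5, 1.6]
opening: 0.005
grasp_force: 0.0
clock: 16.15
eef_pos: [607.4, -183.3, 228.8]
tcp_rot: [3.141, -0.0, 0.113]
contact_force: [0.5, -1.0, -0.2]
opening: -0.002
grasp_force: 0.0
rot [ 0.    -0.    -0.001] d(turned axes) [ 1.5  0.2 -0.2] d(now) [ 1.5  0.2 -0.2]
```

In the tool's units: -13 mm / 800 = -0.0163, -11 mm / 800 = -0.0138.

```bash
python3 steer.py '[{"tx":-0.0163, "tz":0.005, "finger_gap":0}, {"tx":-0.0163, "tz":0.0063, "finger_gap":0}, {"tx":-0.0163, "tz":0.0075, "finger_gap":0}, {"tx":-0.0138, "tz":0.01, "finger_gap":0}]'
python3 steer.py '[{"tx":-0.0138, "tz":0.0106, "finger_gap":0}, {"tx":-0.0138, "tz":0.0119, "finger_gap":0}, {"finger_gap":0}, {"finger_gap":0}]'
python3 - <<'E'
from h import *
a=grab_frame("top"); b=grab_frame("scene")
cv2.imwrite("pics/g4.png",np.hstack([cv2.resize(a[100:340,260:580],(400,300),interpolation=3),cv2.resize(b[160:460,40:440],(400,300),interpolation=3)])[:,:,::-1])
E
```

```text
clock: 16.48
eef_pos: [560.1, -189.0, 206.1]
tcp_rot: [3.14, -0.003, 0.114]
contact_force: [0.9, 0.1, 1.9]
opening: 0.0
grasp_force: 0.9
clock: 16.82
eef_pos: [537.8, -191.2, 187.2]
tcp_rot: [-3.142, 0.0, 0.113]
contact_force: [1.6, 0.0, -0.7]
opening: 0.001
grasp_force: 0.0
```

View pics/g4.png

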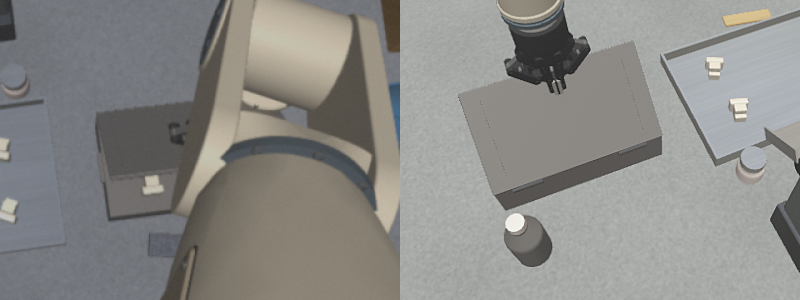

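The lid is partly lowered, with the fingertips pressing on its outer face at (558,90) in the right half. I'm continuing the arc downwards.

In the tool's units: 12 mm / 800 = 0.015, 11.5 mm / 800 = 0.0144.

```bash
python3 steer.py '[{"tx":-0.0113, "tz":0.0138, "finger_gap":0}, {"tx":-0.01, "tz":0.0144, "finger_gap":0}, {"tx":-0.0088, "tz":0.015, "finger_gap":0}, {"tx":-0.005, "tz":0.0125, "finger_gap":0}, {"tx":-0.0038, "tz":0.0113, "finger_gap":0}]'
python3 steer.py '[{"tx":-0.0038, "tz":0.01, "finger_gap":0}, {"tx":-0.0013, "tz":0.0088, "finger_gap":0}, {"tx":-0.0013, "tz":0.0075, "finger_gap":0}, {"finger_gap":0}, {"finger_gap":0}]'
```

```text
clock: 17.33
eef_pos: [507.2, -194.8, 133.1]
tcp_rot: [3.141, -0.001, 0.114]
contact_force: [-0.7, -1.1, 2.3]
opening: -0.001
grasp_force: 0.5
clock: 17.75
eef_pos: [501.8, -195.0, 112.0]
tcp_rot: [-3.141, 0.001, 0.114]
contact_force: [-0.1, -0.3, 0.8]
opening: -0.002
grasp_force: 0.0
```

In the tool's units: 4 mm / 800 = 0.005, 3 mm / 800 = 0.0038.

```bash
python3 steer.py '[{"tz":0.005, "finger_gap":0}, {"tz":0.005, "finger_gap":0}, {"tz":0.0038, "finger_gap":0}, {"finger_gap":0}, {"finger_gap":0}]'
python3 steer.py '[{"tz":0.0013, "finger_gap":0}, {"tz":0.0013, "finger_gap":0}, {"finger_gap":0}]'
```

```text
clock: 18.17
eef_pos: [501.8, -195.1, 101.1]
tcp_rot: [-3.141, 0.0, 0.114]
contact_force: [-0.7, -0.4, -0.4]
opening: 0.003
grasp_force: 0.0
clock: 18.42
eef_pos: [502.0, -195.2, 100.5]
tcp_rot: [3.142, -0.0, 0.114]
contact_force: [-4.7, 2.0, 14.0]
opening: -0.003
grasp_force: 7.0
```

In the tool's units: -40 mm / 800 = -0.05, -30 mm / 800 = -0.0375.

```bash
python3 steer.py '[{"tz":0.0013, "finger_gap":0}, {"finger_gap":0}, {"tz":-0.0125, "finger_gap":0}, {"tz":-0.0375, "finger_gap":0}, {"tz":-0.05, "finger_gap":0}]'
python3 steer.py '[{"tz":-0.05, "finger_gap":0}, {"tz":-0.05, "finger_gap":0}, {"tx":-0.0375, "tz":-0.025, "finger_gap":0}, {"finger_gap":0}, {"finger_gap":0}]'
python3 - <<'E'
from h import *
a=grab_frame("top"); b=grab_frame("scene")
cv2.imwrite("pics/g5.png",np.hstack([cv2.resize(a,(400,300),interpolation=3),cv2.resize(b[160:460,40:440],(400,300),interpolation=3)])[:,:,::-1])
E
```

```text
clock: 18.83
eef_pos: [500.0, -194.4, 177.0]
tcp_rot: [-3.139, 0.005, 0.114]
contact_force: [1.0, -0.4, 0.3]
opening: 0.004
grasp_force: 0.0
clock: 19.25
eef_pos: [471.9, -198.8, 279.7]
tcp_rot: [3.14, -0.003, 0.113]
contact_force: [0.2, 0.6, -0.3]
opening: -0.001
grasp_force: 0.0
```

View pics/g5.png

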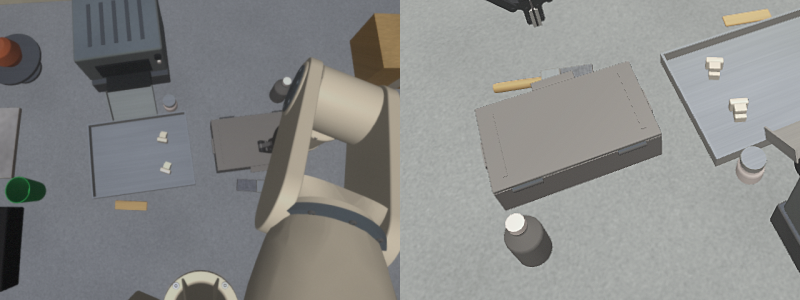

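The lid lies flat on the tote (right half, near edge from (475,108) to (630,63)). It stopped firmly at 14 N with the fingertips at z≈78, which is the closed height. The halves, brush, bottle, jar and rib are in place and the robot is clear of everything.

```bash
python3 -c "
from rig import r, grab_frame, camera_params, sign_off
print(sign_off())"
```

```text
the job is handed in; nothing more can be done
None
```

Both whole props are in the tote and the lid is closed. The halves and bystanders looked unmoved in the last picture, and I handed the job in at about 19 s; the hand-in returned no verdict.

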